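# Load the microscope's sample chamber

### The job

Open the sample chamber, the white bench unit with the round glass window in its cover, by sliding the thumb latch on its front deck to the left (as the robot faces it) until the sprung cover pops up and stands open. Then take the dark steel specimen holder, the flat plate with the upright grip fin, and set it upright on the floor of the open chamber, putting it down before letting go rather than dropping it. Leave the look-alike lamp house with the ribbed cover alone.

Things in the scene. Friction and masses are not known exactly. Their poses are not given: they have to be found in the camera images.
- chamber: Sample chamber: white box fixed to the bench, 190 (x) by 150 (y) by 68 mm high, round window in its cover. Origin: centre of underside; x away from robot, y left, z up. Front deck x -95 to -30, top z 60, bears the latch: steel block 20 (x) by 14 (y), top z 76; centre x -70, y -10 to -7 at start; slides to +y as far as y 10. Behind: well x -30 to 85, y -65 to 65, floor z 30, rim z 60.
- cover (a joint): Angle (rad) of the chamber's grey cover, 122 by 144 mm, hinged along y at the chamber's x 90, z 61 mm: 0 shut, 1.9 open, leaning away, edge 180 mm above the bench. Once the latch block passes y 2 mm a spring swings the cover open in about 2 s and holds it. The latch's own spring (1 N latched, 3 N at full travel) pushes it back when let go; the cover stays open.
- holder: Specimen holder: loose dark steel plate 60 (x) by 40 (y) by 10 mm, about 120 g, with a central upright fin 34 long (x), 12 thick (y), top 42 mm above the underside. Origin: centre of underside. Pinch the fin from above. Inside the well keep the fin along the chamber's x, so that a wide gripper clears the open cover. A like plate with three round stubs, no fin, is not wanted.
- lamphouse: Lamp house, not to be touched: a fixed unit of the same size, axes and latch as the sample chamber, standing left or right of it; its cover has five parallel ribs and no window. Origin: centre of underside.
There are look-alikes about, which are no part of the job. What is shaped like the holder but blue or red is not meant.

How it is judged:
On the way, in this order (a step that is already met when the one before it is completed fails the run):
1. the latch released and the sample chamber's cover stands open (value of joint cover above 1.2 rad), for 0.2 s.
2. the holder, still held, is down on the chamber's floor (within 12 mm of it) (contact force between the fingers and holder above 0.3 N and z of holder in the frame of chamber below 0.042 m and x of holder in the frame of chamber between -0.025 and 0.08 m and y of holder in the frame of chamber between -0.06 and 0.06 m), for 0.05 s.
At the end, for the whole second after the job is handed in: The sample chamber's cover stands open (beyond 1.2 rad) and the specimen holder rests upright (within 10 degrees) and still anywhere on the floor of the chamber's well (within 6 mm of floor height), released (value of joint cover above 1.2 rad and z of holder in the frame of chamber between 0.024 and 0.036 m and x of holder in the frame of chamber between -0.025 and 0.08 m and y of holder in the frame of chamber between -0.06 and 0.06 m and angle between holder's own z axis and vertical below 0.17 rad and linear speed of holder below 0.02 m/s); the robot touches nothing.
It fails at once if the lamp house touched with more than 2 N (contact force between any of the fingers, the arm and lamphouse above 2 N).
It also fails if it takes over 56 s, if anything falls off the work surface, if the arm or the gripper's body presses on something with over 40 N, if the wrist force passes 120 N, or if a joint passes its speed limit or range.

### The arm

A 7-joint arm with a two-finger parallel gripper is mounted at the origin on the work surface. World frame = base frame: x ahead of the robot, y to its left, z up, the work surface at z = 0. Lengths are in m, angles in rad, forces in N, time in s.
With the tool pointing down it reaches from about 0.4 to 0.875 m from the base axis. Payload 19.3 kg.
Tool frame: the origin (TCP) lies at the very end of the fingers, on their centre line; the grasp point (between the pads) lies 19 mm behind it; z points along the fingers, y is the direction in which the jaws open and shut (so a half turn about z gives the same grasp; the last joint's range is limited). The gripper opens to 85 mm and grips with 20 to 120 N. Pads are 22 mm wide; open, the fingers measure 114 mm over their backs; the gripper's body (76 mm by 85 mm) begins 54 mm behind the grasp point. The pads swing forward as they close: fully open they stand 13 mm farther back than shut.
Start: joints at [-1.378, 0.521, -0.036, 1.599, 0.021, 1.021, -0.113], TCP at [0.162, 0.604, 0.231] pointing down, gripper open.
Joint ranges: [-2.91, 2.91], [-0.3, 2.13], [-1.5, 1.42], [0.17, 2.43], [-1.26, 4.41], [0.16, 1.93], [-2.52, 2.52]. Speed limits (rad/s): [1.89, 1.89, 2.39, 2.39, 3.01, 3.01, 3.01].

### API

Orientations are given as [roll, pitch, yaw] about the fixed x, y, z axes, in that order (R = Rz(yaw) Ry(pitch) Rx(roll)).
In Python, from workcell import bot, grab_frame, calibration, workorder gives the robot as it stands.
- The arm moves only by the tool move_arm, never from a script. Its arguments are lists of equal length, an entry for each row: "jaw": the closure in counts, from 0 (fully open) to 255 (shut); "dp": the shift along the tool's x, y, z in units of 800 mm (1.0 is 800 mm), a list of three; "rotation": the turn, a rotation vector about the tool's x, y, z in units of pi rad (1.0 is pi rad), a list of three. In form: {"jaw": [jaw, ...], "dp": [[dx, dy, dz], ...], "rotation": [[rx, ry, rz], ...]}. A call has 1 to 10 rows; each row shifts and turns the commanded pose from where the row before left it, along the tool's axes as they then stand; what a row does not reach is not made up. A row lasts 1/8 s, in which the tool goes at most 62.5 mm and 10.7 degrees, less where a joint would pass 70% of its speed; a pose out of reach is approached as far as the arm can. A call with a number of a shift or a turn outside -1 to 1 is refused whole. A call with a gripper value outside its range is refused whole. The fingers move at their own pace and stop on an object; "squeeze" is the grip in N (left out, the last holds). Time passes only in rows, so rows that do not move let the fingers close. It gives the time, the measured TCP pose, the force and the opening at its end, in the units of the state.
- bot.observe(): the state, without advancing time (a new reading comes with each control period).
- grab_frame(name): name is "scene" or "top" or "wrist"; returns the picture (420x560x3 uint8, blue, green, red); there is no depth.
- calibration(name): a dict with "camera_matrix" (3x3 intrinsics, pixels), "T" (4x4, takes a point from camera to world coordinates). Camera axes: x right, y down, z forward; pixel columns grow to the right and rows downward; lengths in m; the calibration is good to about 2 mm. A picture is of the moment at which its call begins: read the wrist's pose just before it. calibration takes no time and is no camera call; for the wrist camera it gives the pose at the moment of the call.
- workorder.job_done(): hands the job in, once; it reports no verdict.
The state is a dict: "clock": time; "qpos": joint angles; "qd": joint speeds; "joint_efforts": joint torques, N m; "position": TCP position; "tool_rot": TCP orientation; "force": force on the tool from outside, world axes, zero at the start; "moment": the same for the moment, N m; "grip_width": finger opening in m.
Only numpy, scipy, OpenCV 4.12 (cv2) and the standard library are available. Lean on these libraries where they do the work, as an engineer would, in place of code of your own. Each camera call takes 0.05 s, during which the arm holds its last target. There are 200 camera calls.

## Working session

There is one attempt and no reset: what is moved stays moved. The work goes in short steps, Python scripts to look and compute and a tool call to move; the robot and the scene stay as the last step left them, time stands still between calls to the robot, and variables do not carry over. Pictures are saved under pics/ and viewed, about 8 in all and at most 12, crops included, and the job is handed in when it is done.

Besides the shell and the picture viewer there is one more tool, called after "Emit:" as name(argument=value, ...) on one line, values as JSON. move_arm: Moves the arm, as the interface text tells. Shifts and turns lie within -1 to 1; 1 stands for 800 mm of shift or pi rad of turn. Its arguments: {"type":"object","properties":{"jaw":{"type":"array","items":{"type":"number"}},"dp":{"type":"array","items":{"type":"array","items":{"type":"number","minimum":-1,"maximum":1}}},"rotation":{"type":"array","items":{"type":"array","items":{"type":"number","minimum":-1,"maximum":1}}},"squeeze":{"type":"number"}},"required":["jaw","dp","rotation"]}

```bash
mkdir -p pics; cat > h.py <<'E'
import numpy as np, cv2
from workcell import bot, grab_frame, calibration, workorder
def ray(cal,u,v,z):
    K=np.array(cal["camera_matrix"]);T=np.array(cal["T"])
    d=T[:3,:3]@np.linalg.solve(K,[u,v,1.]);o=T[:3,3]
    return o+d*(z-o[2])/d[2]
def proj(cal,p):
    K=np.array(cal["camera_matrix"]);T=np.array(cal["T"])
    c=K@(T[:3,:3].T@(np.array(p)-T[:3,3]));return c[:2]/c[2]
E
python3 - <<'E'
from h import *
s=bot.observe();print(s["clock"],s["position"],s["tool_rot"],s["grip_width"])
for n in("scene","top"):
    im=grab_frame(n);cv2.imwrite(f"pics/{n}0.png",im)
    c=calibration(n);print(n,np.round(c["T"],3).tolist(),np.round(c["camera_matrix"],1).tolist())
E
```

```text
0.0 [0.16232561 0.60321448 0.23073332] [-3.14047124e+00  8.83115731e-05  2.87878152e+00] 0.08517070334063222
scene [[-0.479, 0.56, -0.676, 1.154], [0.877, 0.325, -0.353, 0.3], [0.022, -0.762, -0.647, 0.653], [0.0, 0.0, 0.0, 1.0]] [[382.2, 0.0, 284.2], [0.0, 382.2, 215.9], [0.0, 0.0, 1.0]]
top [[-0.02, -0.988, 0.154, 0.394], [-1.0, 0.021, 0.006, -0.026], [-0.01, -0.154, -0.988, 1.098], [0.0, 0.0, 0.0, 1.0]] [[478.8, 0.0, 286.5], [0.0, 478.8, 209.3], [0.0, 0.0, 1.0]]
```

View pics/top0.png

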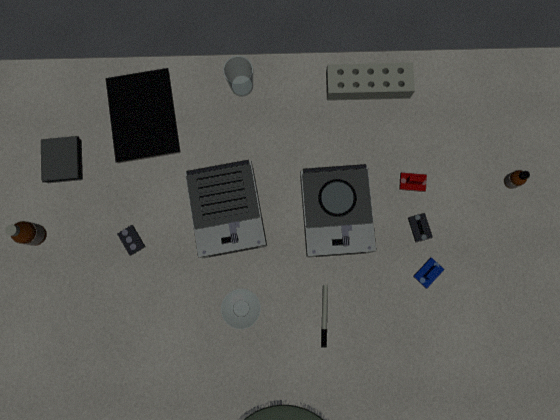

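View pics/scene0.png

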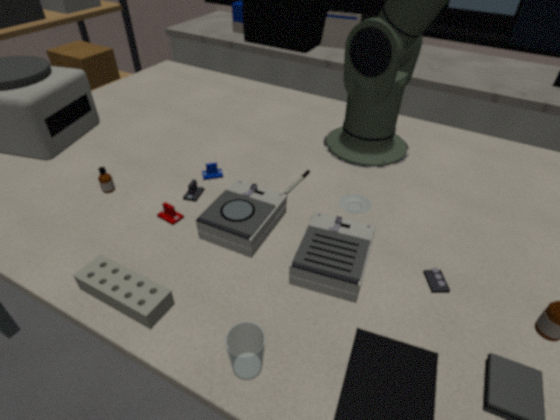

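The top view has two units: the one at (337,210) has the round window, so it is the sample chamber. The ribbed one at (228,208) is the lamp house. There are four holder-like parts:
- red at (413,182)
- blue at (429,272)
- dark at (131,240), with three stubs
- dark at (420,227), which seems to have the fin

I'll confirm with one enlarged crop.

```bash
python3 - <<'E'
from h import *
im=cv2.imread("pics/top0.png")
def crop(im,x0,y0,x1,y1,k):
    c=cv2.resize(im[y0:y1,x0:x1],None,fx=k,fy=k,interpolation=cv2.INTER_CUBIC)
    return cv2.convertScaleAbs(c,alpha=1.7,beta=10)
cv2.imwrite("pics/crop1.png",crop(im,290,155,448,273,5))
E
```

```text
(no output)
```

View pics/crop1.png

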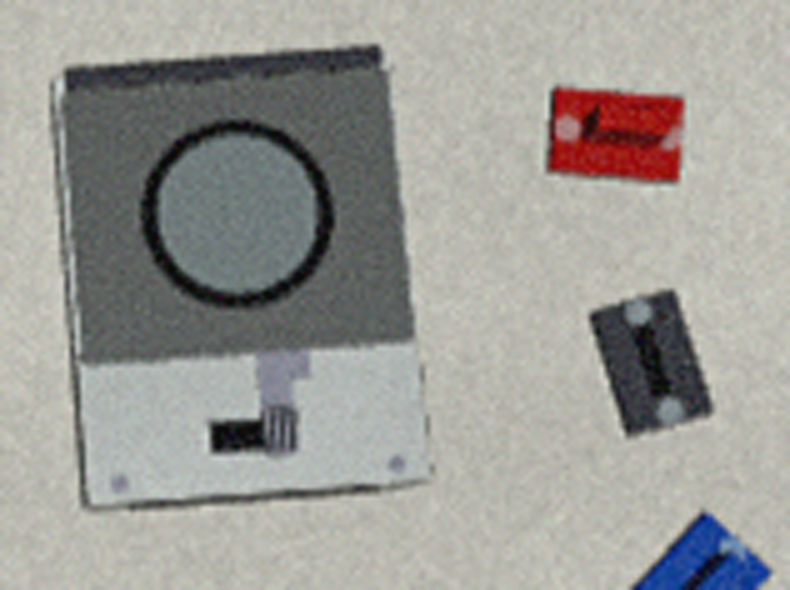

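```bash
python3 - <<'E'
from h import *
c=calibration("top")
f=lambda x,y,z: ray(c,290+(x+.5)/5-.5,155+(y+.5)/5-.5,z)
FL,FR=f(87,505,.06),f(430,481,.06)
print("front corners",FL,FR,np.linalg.norm(FL-FR))
d=FL-FR;yaw=np.arctan2(-d[0],d[1]);print("yaw",yaw)
CL,CR=f(84,362,.068),f(413,342,.068)
print("cover front edge",CL,CR,np.linalg.norm(CL-CR));d=CL-CR;print(np.arctan2(-d[0],d[1]))
cb=[f(70,90,.068),f(388,70,.068)];print(cb)
print("win",f(237,213,.068)); print("latch",f(280,420,.076),"bolts",f(120,484,.061),f(397,463,.061))
ex=np.array([np.cos(yaw),np.sin(yaw),0])
org=(FL+FR)/2+.095*ex;print("org",org)
R=np.array([[np.cos(yaw),-np.sin(yaw)],[np.sin(yaw),np.cos(yaw)]])
for n,p in(("cov",(CL+CR)/2),("win",f(237,213,.068)),("latch",f(280,420,.076)),("latch2",f(280,407,.076)),("slotL",f(210,437,.06))): print(n,R.T@(p[:2]-org[:2]))
H=[f(*p,.01) for p in[(590,313),(672,290),(714,408),(630,437)]]
print("holder",np.mean(H,0));
for a,b in((0,3),(1,2),(1,0),(2,3)):
    d=H[a]-H[b];print(np.linalg.norm(d),np.degrees(np.arctan2(d[1],d[0])))
E
```

```text
front corners [ 0.4535639  -0.06194291  0.06      ] [ 0.46083837 -0.21031073  0.06      ] 0.1485460405932022
yaw 0.04899075862243158
cover front edge [ 0.51478478 -0.06201673  0.068     ] [ 0.52046679 -0.20447236  0.068     ] 0.14256890890258303
0.039865006615212924
[array([ 0.63538309, -0.05904625,  0.068     ]), array([ 0.64127103, -0.19921986,  0.068     ])]
win [ 0.57878599 -0.13049302  0.068     ]
latch [ 0.48714542 -0.14477542  0.076     ] bolts [ 0.46225516 -0.07639901  0.061     ] [ 0.46883074 -0.19627815  0.061     ]
org [ 0.55208715 -0.13147456  0.06      ]
cov [-3.45066948e-02 -8.02478782e-05]
win [ 0.02671487 -0.00032711]
latch [-0.06551517 -0.01010462]
latch2 [-0.0599631  -0.01059456]
slotL [-0.06939668  0.01886615]
holder [ 0.51619274 -0.32257031  0.01      ]
0.05899800953797969 14.489124160814798
0.05672954003498237 15.916493484723807
0.03932604555305735 -75.541782636245
0.040802064539666616 -72.32884101462272
```

Confirmed in the crop. The dark plate with the fin is at top-view pixel (420.6,227.4), world (0.516,-0.322), with the fin at about 15.5°. The chamber origin is at about (0.552,-0.1315), yaw about 0.045, and its latch is at crop (280,430). I'll move towards the latch.

Emit:
move_arm(jaw=[255, 255, 255, 255, 255, 255, 255, 255, 255, 255], dp=[[-0.05, -0.0325, 0], [-0.05, -0.0325, 0], [-0.05, -0.0325, 0], [-0.05, -0.0325, 0], [-0.05, -0.0325, 0], [-0.05, -0.0325, 0], [-0.05, -0.0325, 0], [-0.05, -0.0325, 0], [-0.05, -0.0325, 0], [-0.05, -0.0325, 0]], rotation=[[0, 0, 0], [0, 0, 0], [0, 0, 0], [0, 0, 0], [0, 0, 0], [0, 0, 0], [0, 0, 0], [0, 0, 0], [0, 0, 0], [0, 0, 0]])

```text
clock: 1.35
position: [0.4819, 0.2473, 0.2312]
tool_rot: [-3.141, -0.0, 2.879]
force: [0.4, 1.0, -0.0]
grip_width: 0.0001
```

Emit:
move_arm(jaw=[255, 255, 255, 255, 255, 255, 255, 255, 255, 255], dp=[[-0.015, -0.0516, 0], [-0.015, -0.0516, 0], [-0.015, -0.0516, 0], [-0.015, -0.0516, 0], [-0.015, -0.0516, 0], [-0.015, -0.0516, 0], [-0.015, -0.0516, 0], [-0.015, -0.0516, 0], [-0.015, -0.0516, 0], [-0.015, -0.0516, 0]], rotation=[[0, 0, 0], [0, 0, 0], [0, 0, 0], [0, 0, 0], [0, 0, 0], [0, 0, 0], [0, 0, 0], [0, 0, 0], [0, 0, 0], [0, 0, 0]])

```text
clock: 2.6
position: [0.4895, -0.1826, 0.2312]
tool_rot: [3.142, -0.0, 2.879]
force: [1.0, 0.3, -0.4]
grip_width: -0.0003
```

Emit:
move_arm(jaw=[255, 255, 255, 255, 255, 255, 255, 255, 255, 255], dp=[[0, 0, 0], [0, 0, 0], [0, 0, 0], [0, 0, 0], [0, 0, 0], [0, 0, 0], [0, 0, 0], [0, 0, 0], [0, 0, 0], [0, 0, 0]], rotation=[[0, 0, 0.045], [0, 0, 0.045], [0, 0, 0.045], [0, 0, 0.045], [0, 0, 0.045], [0, 0, 0.045], [0, 0, 0.045], [0, 0, 0.045], [0, 0, 0.045], [0, 0, 0.045]])

```text
clock: 3.85
position: [0.4896, -0.1812, 0.2311]
tool_rot: [-3.141, -0.0, 1.461]
force: [-0.6, 0.4, 0.2]
grip_width: 0.0002
```

Emit:
move_arm(jaw=[255, 255, 255, 255, 255, 255, 255, 255, 255, 255], dp=[[0, 0, 0], [0, 0, 0], [0, 0, 0], [0, 0, 0], [0, 0, 0], [0, 0, 0], [0, 0, 0], [0, 0, 0], [0, 0, 0], [0, 0, 0]], rotation=[[0, 0, 0.045], [0, 0, 0.045], [0, 0, 0.045], [0, 0, 0.045], [0, 0, 0.045], [0, 0, 0.045], [0, 0, 0.045], [0, 0, 0.045], [0, 0, 0.045], [0, 0, 0.045]])

```text
clock: 5.1
position: [0.4896, -0.1811, 0.2312]
tool_rot: [-3.141, 0.0, 0.047]
force: [0.4, -0.1, -0.5]
grip_width: -0.0
```

Emit:
move_arm(jaw=[255, 255, 255, 255, 255, 255, 255], dp=[[-0.0105, 0.002, 0.03], [0, 0, 0.04], [0, 0, 0.04], [0, 0, 0.04], [0, 0, 0.03], [0, 0, 0.02], [0, 0, 0.007]], rotation=[[0, 0, 0], [0, 0, 0], [0, 0, 0], [0, 0, 0], [0, 0, 0], [0, 0, 0], [0, 0, 0]])

```text
clock: 5.98
position: [0.4812, -0.1833, 0.0651]
tool_rot: [-3.141, 0.001, 0.051]
force: [-0.9, 0.0, 0.8]
grip_width: 0.0002
```

```bash
python3 - <<'E'
from h import *
s=bot.observe();print(s["clock"],s["position"],s["force"])
a=grab_frame("top");b=grab_frame("wrist")
k=cv2.resize(a[155:275,290:410],(400,400),interpolation=cv2.INTER_CUBIC)
o=np.zeros((400,790,3),np.uint8);o[:,:385]=k[:,:385];o[:300,390:]=cv2.resize(b,(400,300))
cv2.imwrite("pics/l1.png",cv2.convertScaleAbs(o,alpha=1.5,beta=10))
E
```

```text
5.975 [ 0.4811543  -0.1833138   0.06512571] [-0.94486613  0.03613528  0.76793893]
```

View pics/l1.png

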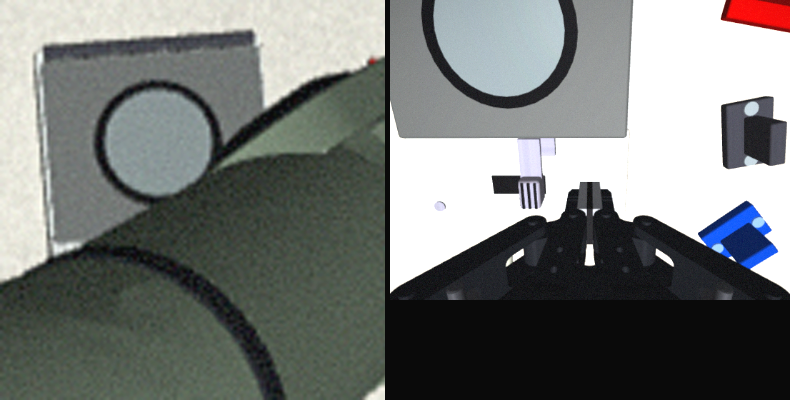

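The wrist view shows the fingertips at (590,195), just right of the latch block at (531,193), and aligned with it fore and aft. I'll push left in small steps.

Emit:
move_arm(jaw=[255, 255, 255, 255, 255, 255, 255, 255], dp=[[0, -0.005, 0], [0, -0.005, 0], [0, -0.005, 0], [0, -0.005, 0], [0, -0.005, 0], [0, -0.005, 0], [0, -0.005, 0], [0, -0.005, 0]], rotation=[[0, 0, 0], [0, 0, 0], [0, 0, 0], [0, 0, 0], [0, 0, 0], [0, 0, 0], [0, 0, 0], [0, 0, 0]])

```text
clock: 7.08
position: [0.4798, -0.1513, 0.0657]
tool_rot: [3.141, -0.0, 0.051]
force: [0.8, -2.7, -0.7]
grip_width: 0.0001
```

```bash
python3 - <<'E'
from h import *
s=bot.observe();print(s["clock"],s["position"],s["force"])
b=grab_frame("wrist")
cv2.imwrite("pics/l2.png",cv2.resize(b,(400,300)))
E
```

```text
7.075 [ 0.4798001  -0.15125727  0.06573594] [ 0.81925509 -2.71681736 -0.65712838]
```

View pics/l2.png

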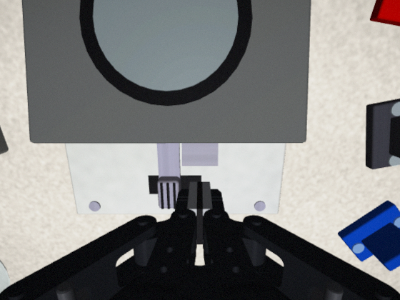

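The latch block at (168,195) is in contact and has shifted left, and the force is -2.7 N. The cover looks larger, so it is probably rising. I'll push 2 mm more and wait.

Emit:
move_arm(jaw=[255, 255, 255, 255, 255, 255, 255, 255, 255, 255], dp=[[0, -0.0025, 0], [0, 0, 0], [0, 0, 0], [0, 0, 0], [0, 0, 0], [0, 0, 0], [0, 0, 0], [0, 0, 0], [0, 0, 0], [0, 0, 0]], rotation=[[0, 0, 0], [0, 0, 0], [0, 0, 0], [0, 0, 0], [0, 0, 0], [0, 0, 0], [0, 0, 0], [0, 0, 0], [0, 0, 0], [0, 0, 0]])

```text
clock: 8.38
position: [0.4797, -0.1494, 0.0657]
tool_rot: [3.142, -0.0, 0.051]
force: [0.2, -2.9, -0.1]
grip_width: -0.0001
```

```bash
python3 - <<'E'
from h import *
s=bot.observe();print(s["clock"],s["position"],s["force"])
a=grab_frame("scene");b=grab_frame("wrist")
o=np.zeros((300,790,3),np.uint8);o[:,:390]=cv2.resize(a[130:310,160:394],(390,300));o[:,390:]=cv2.resize(b,(400,300))
cv2.imwrite("pics/l3.png",o)
E
```

```text
8.375 [ 0.47969271 -0.14935142  0.06571309] [ 0.21738867 -2.9160626  -0.08613399]
```

View pics/l3.png

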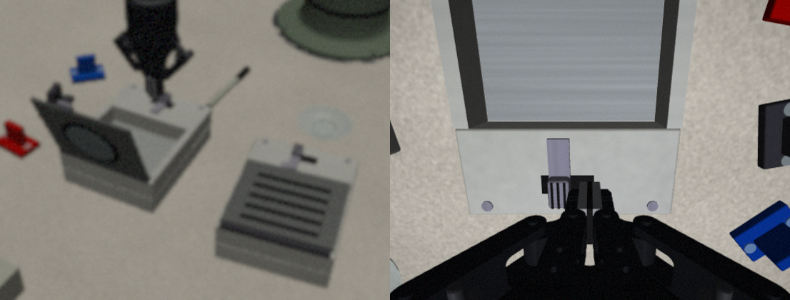

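The cover stands open in both views. I'll back off, lift, open the jaws and go above the holder.

Emit:
move_arm(jaw=[255, 255, 255, 255, 0, 0, 0, 0, 0, 0], dp=[[0, 0.006, 0], [0, 0, -0.04], [0, 0, -0.05], [0, 0, -0.05], [0, 0, -0.03], [0.0085, 0.053, 0], [0.0085, 0.053, 0], [0.0085, 0.053, 0], [0.0085, 0.047, 0], [0, 0, 0]], rotation=[[0, 0, 0], [0, 0, 0], [0, 0, 0], [0, 0, 0], [0, 0, 0], [0, 0, 0], [0, 0, 0], [0, 0, 0], [0, 0, -0.035], [0, 0, -0.035]])

```text
clock: 9.72
position: [0.5147, -0.3202, 0.2014]
tool_rot: [3.141, 0.001, 0.272]
force: [-0.3, 0.8, -0.3]
grip_width: 0.0854
```

```bash
python3 - <<'E'
from h import *
s=bot.observe();print(s["clock"],s["position"],s["tool_rot"],s["grip_width"])
c=calibration("wrist")
b=grab_frame("wrist");print(np.round(c["T"],3).tolist())
for p in[(.516,-.3225,.042),(.516,-.3225,.01)]: print(proj(c,p))
cv2.imwrite("pics/h1.png",b); np.savez("w1.npz",K=c["camera_matrix"],T=c["T"])
E
```

```text
9.725 [ 0.51470677 -0.32020688  0.20138495] [3.14102321e+00 1.18756962e-03 2.71719382e-01] 0.08535842313732706
[[0.268, -0.921, -0.283, 0.586], [-0.963, -0.256, -0.079, -0.299], [0.0, 0.293, -0.956, 0.344], [0.0, 0.0, 0.0, 1.0]]
[282.69517661 192.32407293]
[282.3813091  185.12697123]
```

View pics/h1.png

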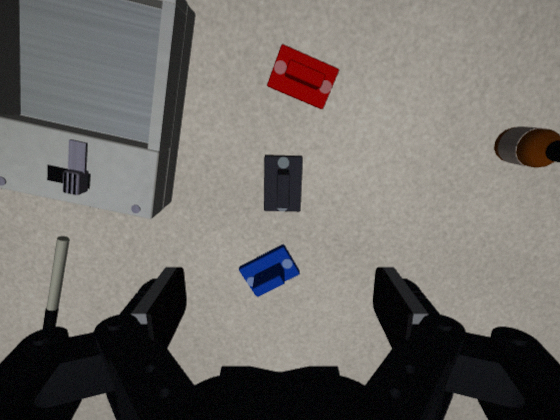

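The wrist view shows the dark finned plate at (283,183), upright in the image and so aligned with the jaws. It is about 2 mm ahead of the predicted pixel. The blue one is at (270,270), clear of the fingers. I'll descend and grip.

Emit:
move_arm(jaw=[0, 0, 0, 0, 0, 0], dp=[[0.003, 0.004, 0.03], [0, 0, 0.05], [0, 0, 0.05], [0, 0, 0.05], [0, 0, 0.035], [0, 0, 0.018]], rotation=[[0, 0, 0], [0, 0, 0], [0, 0, 0], [0, 0, 0], [0, 0, 0], [0, 0, 0]])

```text
clock: 10.52
position: [0.5181, -0.3191, 0.014]
tool_rot: [-3.14, 0.001, 0.27]
force: [0.8, -0.5, -0.1]
grip_width: 0.0854
```

Emit:
move_arm(jaw=[255, 255, 255, 255, 255, 255, 255, 255], dp=[[0, 0, 0], [0, 0, 0], [0, 0, 0], [0, 0, 0], [0, 0, 0], [0, 0, 0], [0, 0, 0], [0, 0, 0]], rotation=[[0, 0, 0], [0, 0, 0], [0, 0, 0], [0, 0, 0], [0, 0, 0], [0, 0, 0], [0, 0, 0], [0, 0, 0]], squeeze=40)

```text
clock: 11.52
position: [0.5191, -0.3199, 0.016]
tool_rot: [3.141, -0.001, 0.271]
force: [-1.0, 0.8, 7.4]
grip_width: 0.0111
```

The fin is held at 11 mm opening. I'll lift, turn and carry it above the well.

Emit:
move_arm(jaw=[255, 255, 255, 255, 255, 255], dp=[[0, 0, -0.03], [0, 0, -0.05], [0, 0, -0.05], [0, 0, -0.05], [0, 0, -0.03], [0, 0, -0.02]], rotation=[[0, 0, 0], [0, 0, 0], [0, 0, 0], [0, 0, 0], [0, 0, 0.0356], [0, 0, 0.0356]])

```text
clock: 12.28
position: [0.5189, -0.3198, 0.2008]
tool_rot: [3.141, -0.001, 0.044]
force: [-0.1, 0.3, -1.6]
grip_width: 0.0112
```

Emit:
move_arm(jaw=[255, 255, 255, 255, 255, 255, 255, 255], dp=[[0.014, -0.0467, 0], [0.014, -0.0467, 0], [0.014, -0.0467, 0], [0.014, -0.0467, 0], [0.014, -0.0467, 0], [0, 0, 0], [0, 0, 0], [0, 0, 0]], rotation=[[0, 0, 0], [0, 0, 0], [0, 0, 0], [0, 0, 0], [0, 0, 0], [0, 0, 0], [0, 0, 0], [0, 0, 0]])

```text
clock: 13.28
position: [0.5654, -0.1316, 0.1995]
tool_rot: [3.141, -0.0, 0.046]
force: [0.6, -0.2, -1.5]
grip_width: 0.0111
```

```bash
python3 - <<'E'
from h import *
s=bot.observe();print(s["clock"],s["position"],s["tool_rot"],s["grip_width"],s["force"])
a=grab_frame("scene");b=grab_frame("wrist")
o=np.zeros((300,790,3),np.uint8);o[:,:390]=cv2.resize(a[100:310,130:403],(390,300));o[:,390:]=cv2.resize(b,(400,300))
cv2.imwrite("pics/p1.png",o)
E
```

```text
13.275 [ 0.56543295 -0.13159654  0.19947197] [ 3.14136255e+00 -1.23177033e-04  4.60444857e-02] 0.011086502362254568 [ 0.57010658 -0.24862144 -1.49263273]
```

View pics/p1.png

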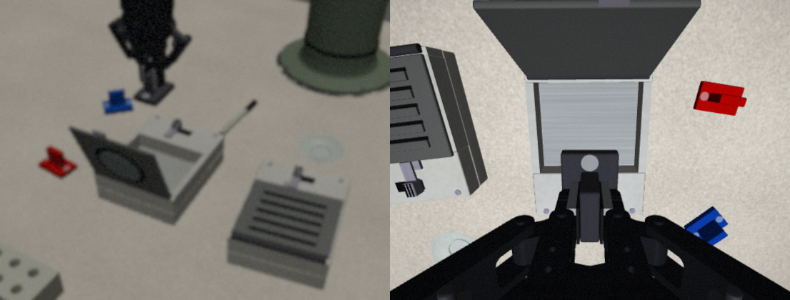

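Holder hangs centred over the well (wrist view: plate centre column ≈590, well 540–640) and aligned. Lower.

Emit:
move_arm(jaw=[255, 255, 255, 255, 255, 255, 255], dp=[[0, 0, 0.03], [0, 0, 0.04], [0, 0, 0.04], [0, 0, 0.035], [0, 0, 0.025], [0, 0, 0.012], [0, 0, 0.005]], rotation=[[0, 0, 0], [0, 0, 0], [0, 0, 0], [0, 0, 0], [0, 0, 0], [0, 0, 0], [0, 0, 0]])

```text
clock: 14.25
position: [0.5659, -0.1308, 0.0497]
tool_rot: [3.141, -0.0, 0.047]
force: [1.0, -0.6, -1.3]
grip_width: 0.0113
```

Emit:
move_arm(jaw=[255, 255, 255, 255], dp=[[0, 0, 0.002], [0, 0, 0.002], [0, 0, 0.001], [0, 0, 0]], rotation=[[0, 0, 0], [0, 0, 0], [0, 0, 0], [0, 0, 0]])

```text
clock: 14.75
position: [0.5659, -0.1304, 0.046]
tool_rot: [-3.141, -0.0, 0.048]
force: [-1.2, 0.4, 3.2]
grip_width: 0.0113
```

It has touched down: the force went from -1.3 to +3.2 N. I'll open part way and rise.

Emit:
move_arm(jaw=[150, 150, 150, 150, 150], dp=[[0, 0, 0], [0, 0, 0], [0, 0, 0], [0, 0, 0], [0, 0, 0]], rotation=[[0, 0, 0], [0, 0, 0], [0, 0, 0], [0, 0, 0], [0, 0, 0]])

```text
clock: 15.38
position: [0.5657, -0.1305, 0.0457]
tool_rot: [-3.142, 0.0, 0.048]
force: [0.5, 0.2, -1.0]
grip_width: 0.0351
```

Emit:
move_arm(jaw=[150, 150, 150, 150, 150, 150, 150, 150, 150], dp=[[0, 0, -0.01], [0, 0, -0.03], [0, 0, -0.05], [0, 0, -0.05], [0, 0, -0.05], [-0.04, 0, -0.01], [-0.05, 0, 0], [-0.05, 0, 0], [0, 0, 0]], rotation=[[0, 0, 0], [0, 0, 0], [0, 0, 0], [0, 0, 0], [0, 0, 0], [0, 0, 0], [0, 0, 0], [0, 0, 0], [0, 0, 0]])

```text
clock: 16.5
position: [0.4518, -0.1359, 0.2063]
tool_rot: [-3.14, -0.0, 0.046]
force: [0.9, 0.7, -0.4]
grip_width: 0.0354
```

```bash
python3 - <<'E'
from h import *
s=bot.observe();print(s["clock"],s["position"],s["tool_rot"],s["grip_width"],s["force"])
a=grab_frame("scene");b=grab_frame("wrist")
o=np.zeros((300,790,3),np.uint8);o[:,:390]=cv2.resize(a[130:310,160:394],(390,300));o[:,390:]=cv2.resize(b,(400,300))
cv2.imwrite("pics/f1.png",o)
E
```

```text
16.5 [ 0.45175921 -0.1358659   0.20630415] [-3.13970072e+00 -2.00432718e-04  4.57395493e-02] 0.03536880290129156 [ 0.90438434  0.67645538 -0.3592717 ]
```

View pics/f1.png

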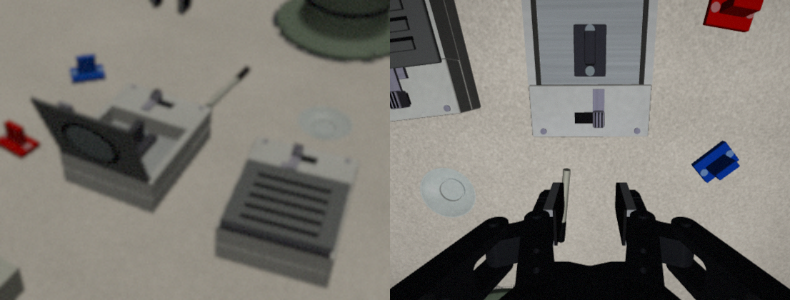

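The holder sits upright and flat in the middle of the well: (590,50) in the wrist half of the picture, (145,140) in the scene half. The cover is open and the gripper is clear of everything, so I'll hand the job in.

```bash
python3 -c "
from h import *
print(workorder.job_done())"
```

```text
the job is handed in; nothing more can be done
None
```

I slid the sample chamber's latch left with the closed fingers, and the cover popped open. I then pinched the dark holder by its fin, lowered it onto the chamber floor until the force showed it was down (-1.3 to +3.2 N), released it and backed away. The job was handed in at about 16.6 s of the 56 s allowed.

**Last checks:** the scene and wrist pictures both show the cover open and the holder in the chamber. In the wrist view it lies flat and upright mid-well, and the gripper is clear with only noise-level force. My path kept clear of the lamp house, which looks unchanged in the pictures; I had no separate contact reading for it. No check failed. The only disagreement was about 2 mm in the holder's position between the top and wrist cameras, which I corrected before gripping. The hand-in reports no verdict.

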